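# Fill the smoothing barrel and hold its keyed lid home

## Task

Lift the red handle so that the tray tips and all four little puppet parts slide into the blue barrel, and let the tray back down. Then put the lid on the barrel's neck, turn it by its knurled collar until its hidden keyways drop over the pins, push it fully home against the sprung seal, and finish while still holding it pushed down there. Leave the other things on the bench where they are.

Things in the scene. Friction and masses are not known exactly. Their poses are not given: they have to be found in the camera images.
- station: (all sizes in mm) filling stand, fixed: a blue open barrel (diameter 130 up to the shoulder at z 90, inner floor z 22) on a green base plate (x -75 to 75, y -75 to 225). Origin on the barrel's axis at bench level, z up, +y from barrel to tray. An orange sprung seal ring (diameter 116) lies round the neck under the pins
- mouth (a point): centre of the barrel's rim, z 121; axes of the stand. The aluminium neck: outside diameter 88, bore 78, top 5 tapered. Four steel pins, diameter 6, stick out of it 90 degrees apart to radius 50.5, their tops 12 below the rim; their turn about the axis differs each time (one within 35 degrees of the stand's +x) and is not in the readings
- tray_pivot (a point): point on the tray's hinge axis, mid-width: 76 along the stand's +y from the barrel's axis, z 112; axes of the stand. The hinge axis runs along the stand's x
- tray_bar (a point): middle of the red round handle bar at the tray's rear: diameter 12, free length 70, along the stand's x; tray level: 180 along +y from the pivot, 88 above it (z 200). The tray's rear wall is 40 nearer the barrel, its top 21 below the bar. It swings on an arc about the hinge axis and may turn in the fingers, so the gripper can keep pointing down
- tray (a joint): tilt of the aluminium tray, rad: 0 level (start, stop), grows as the handle is lifted, stop at 1.05. Floor 150 long, 48 wide inside, z 162 when level, open lip to the barrel: level it ends 66 from the barrel's axis, clear of a fitted lid; at 0.95 it hangs over the mouth. About 0.4 kg, sinks back when let go. Parts slide from 0.45 to 0.65 on, all off by 0.95
- seal (a joint): how far the seal ring is pressed down, m: 0 free, about 0.005 with the lid fully home. Spring: 5.5 N at the start, 10.5 N at 5 mm; the lid's weight alone hardly presses it
- lid: the barrel's lid, loose, upright: aluminium cap, diameter 112, 30 high, about 0.25 kg. Origin: centre of its underside, z up. Skirt 24 deep, inside diameter 92; hidden in it four upright keyways (12 wide, open below) at its +x, +y, -x, -y. Off the pins it stops on them, origin 109 above the stand's; keyways on the pins (within about 3 degrees) it goes down to the rim: home, 97
- lid_grip (a point): point on the lid's axis to grip, 54 above its underside: the black knurled collar, diameter 52, from 30 to 66 above the lid's underside; axes of the lid. The cap's flat top (diameter 112) is 24 below this point
- part_a: small carved puppet shoe, 18 x 24 x 18, of pale wood, origin at the centre of its underside; at the start it lies loose on the floor of the tray
- part_b: small carved puppet hand, 20 x 22 x 17, of pale wood, origin at the centre of its underside; at the start it lies loose on the floor of the tray
- part_c: small carved puppet shoe, 18 x 24 x 18, of pale wood, origin at the centre of its underside; at the start it lies loose on the floor of the tray
- part_d: small carved puppet hand, 20 x 22 x 17, of pale wood, origin at the centre of its underside; at the start it lies loose on the floor of the tray
- varnish: closed amber glass jar with a steel cap, diameter 68, 90 high; origin at the centre of its underside. Bystander; it and the lid may stand in either of two places
- mug: white mug, diameter 80, 90 high; origin at the centre of its underside. Bystander
- mallet: wooden carving mallet lying down: head a cylinder of diameter 68 from 20 to 120 along its +x, handle diameter 26 from -130 to 20; origin on the bench under its axis. Bystander
- chisel: wood chisel lying down, 240 long along its x (handle -60 to 50, blade to 180), 28 high; origin on the bench under its axis. Bystander
- puppet_head: carved limewood puppet head, diameter 84, 104 high; origin at the centre of its underside. Bystander
- limb: carved puppet limb lying down, about 200 x 34 x 26, long along its x; origin at its underside. Bystander
- blank: uncarved wood block 120 x 60 x 45; origin at the centre of its underside. Bystander
Things that resemble listed ones, but are neither listed nor needed, are in the scene too. What is shaped like the lid but pink or purple is not meant.

How it is judged:
On the way, in this order (a step that is already met when the one before it is completed fails the run):
1. the tray is being tipped by its handle (tilt over 0.3 rad) (value of joint tray above 0.3 rad).
2. all four parts are in the barrel (horizontal distance between each of part_a, part_b, part_c, part_d and station below 0.045 m and z of part_a in the frame of station between 0.01 and 0.085 m and z of part_b in the frame of station between 0.01 and 0.085 m and z of part_c in the frame of station between 0.01 and 0.085 m and z of part_d in the frame of station between 0.01 and 0.085 m), for 0.1 s.
3. the tray is let back down (below 0.1 rad) (value of joint tray below 0.1 rad), for 0.1 s.
4. the lid is on the barrel's neck, over its pins, and pushed fully home (z of lid in the frame of station between 0.09 and 0.099 m and horizontal distance between lid and station below 0.005 m and angle between lid's own z axis and vertical below 0.06 rad and value of joint seal above 0.003 m), for 0.2 s.
At the end, for the whole second after the job is handed in: Four parts in the barrel (within 45 mm of its axis, 10 to 85 mm up), tray below 0.1 rad, lid home: origin under 99 mm above the stand's, within 5 mm of the axis, tilt under 0.06 rad, seal pressed over 3 mm, still, fingers holding it (over 1 N) (all of step 2 and all of step 4 and value of joint tray below 0.1 rad and contact force between the fingers and lid above 1 N and linear speed of lid below 0.02 m/s); the arm keeps its last pose, push and grip.
It fails at once if another thing on the bench is pushed more than 40 mm (distance of any of varnish, mug, mallet, chisel, puppet_head, limb, blank from where it was at the start of the episode above 0.04 m).
It also fails if it takes over 61 s, if anything falls off the work surface, if the arm or the gripper's body presses on something with over 40 N, if the wrist force passes 120 N, or if a joint passes its speed limit or range.

## Robot

A 7-joint arm with a two-finger parallel gripper is mounted at the origin on the work surface. World frame = base frame: x ahead of the robot, y to its left, z up, the work surface at z = 0. Lengths are in m, angles in rad, forces in N, time in s.
With the tool pointing down it reaches from about 0.4 to 0.875 m from the base axis. Payload 19.3 kg.
Tool frame: the origin (TCP) lies midway between the tips of the shut fingers; the grasp point (between the pads) lies 19 mm behind it (bot.pinch_z is the distance from the TCP to the grasp point, in m); z points along the fingers, y is the line along which they close (so a half turn about z gives the same grasp; the last joint's range is limited). The gripper opens to 85 mm and grips with 20 to 120 N. Pads are 22 mm wide; open, the fingers measure 114 mm over their backs; the gripper's body (76 mm by 85 mm) begins 54 mm behind the grasp point. The pads swing forward as they close: fully open they stand 13 mm farther back than shut.
Start: joints at [1.2, 0.521, -0.036, 1.599, 0.021, 1.021, -0.113], TCP at [0.185, -0.597, 0.193] pointing down, gripper open.
Joint ranges: [-2.91, 2.91], [-0.3, 2.13], [-1.5, 1.42], [0.17, 2.43], [-1.26, 4.41], [0.16, 1.93], [-2.52, 2.52]. Speed limits (rad/s): [1.89, 1.89, 2.39, 2.39, 3.01, 3.01, 3.01].

## Interface

Orientations are given as [roll, pitch, yaw] about the fixed x, y, z axes, in that order (R = Rz(yaw) Ry(pitch) Rx(roll)).
In Python, from workcell import observe, viewer, bot gives the robot as it stands. The module is installed in compiled form; this text tells all that it offers.
- The arm moves only by the tool play_rows, never from a script. Its argument "motion" is a list of rows, each a list of 7 numbers: the shift along the tool's x, y, z in cm, then the turn, a rotation vector about the tool's x, y, z in rad, then the opening, from -1 (shut) to 1 (fully open), so that 0 is half open. A call has exactly 5 rows; each row is the pose to reach, as a shift and turn from the pose commanded when the call began, along the tool's axes at that moment; what a row does not reach only later rows make up. A row lasts 1/10 s, in which the tool goes at most 50 mm and 8.59 degrees, less where a joint would pass 70% of its speed; a pose out of reach is approached as far as the arm can. A call with a gripper value outside its range is refused whole. The fingers move at their own pace and stop on an object; "squeeze" is the grip in N (left out, the last holds). Time passes only in rows, so rows that repeat a pose let the fingers close, or fill a call up. It gives the time, the measured TCP pose, the force, the opening and the grip force at its end, in the units of the state.
- observe(): the state, without advancing time (a new reading comes with each control period).
- viewer.grab_frame(name): name is "scene" or "top"; returns (picture, depth): 384x512x3 uint8, red, green, blue; 384x512 float32, m along the optical axis (not along the pixel's ray), 0 where there is no reading.
- viewer.camera_info(name): a dict with "fx", "fy", "cx", "cy" (pixels), "k1" (the pictures are not rectified: a ray, as slopes to the right and down, at radius r is drawn at 1 + k1 r^2 times it, then the intrinsics apply), "R" (3x3) and "t" (3): a world point X has camera coordinates R X + t. Camera axes: x right, y down, z forward; pixel columns grow to the right and rows downward; lengths in m; the calibration is good to about 2 mm. A picture is of the moment at which its call begins. camera_info takes no time and is no camera call.
- bot.job_done(): hands the job in; it is judged then, once.
The state is a dict: "clock": time; "qpos": joint angles; "qd": joint speeds; "joint_efforts": joint torques, N m; "position": TCP position; "tool_rot": TCP orientation; "force": force on the tool from outside, world axes, zero at the start; "moment": the same for the moment, N m; "grip_width": finger opening in m; "finger_force": force on a finger pad.
Only numpy, scipy, OpenCV 4.12 (cv2) and the standard library are available. Lean on these libraries where they do the work, as an engineer would, in place of code of your own. Each camera call takes 0.05 s, during which the arm holds its last target. There are 200 camera calls.

## Working session

There is one attempt and no reset: what is moved stays moved. The work goes in short steps, Python scripts to look and compute and a tool call to move; the robot and the scene stay as the last step left them, time stands still between calls to the robot, and variables do not carry over. Pictures are saved under pics/ and viewed, at most 10 in all, crops included, and the job is handed in when it is done.

Besides the shell and the picture viewer there is one more tool, called after "Emit:" as a command line: name --pt "numbers of a row" for each row, then --argument value for the rest. play_rows: Moves the arm, as the interface text tells. Its arguments: {"type":"object","properties":{"motion":{"type":"array"},"squeeze":{"type":"number"}},"required":["motion"]}

```bash
mkdir -p pics
cat > h.py <<'E'
import numpy as np, cv2
from workcell import observe, viewer, bot
from scipy.spatial.transform import Rotation as Ro
def cam(n):
    c=viewer.camera_info(n); return c,np.array(c["R"]),np.array(c["t"])
def rays(n,uv):
    c,R,t=cam(n); uv=np.atleast_2d(uv).astype(float)
    d=np.c_[(uv[:,0]-c["cx"])/c["fx"],(uv[:,1]-c["cy"])/c["fy"]]; s=d.copy()
    for _ in range(20): s=d/(1+c["k1"]*(s**2).sum(1,keepdims=True))
    return -R.T@t, np.c_[s,np.ones(len(s))], R
def onplane(n,uv,z):
    o,s,R=rays(n,uv); w=s@R; return o+w*((z-o[2])/w[:,2:3])
def fromdepth(n,uv,dep):
    o,s,R=rays(n,uv); return o+(s*np.asarray(dep).reshape(-1,1))@R
def cloud(n,dep):
    v,u=np.mgrid[:384,:512]; return fromdepth(n,np.c_[u.ravel(),v.ravel()],dep.ravel()).reshape(384,512,3)
def proj(n,X):
    c,R,t=cam(n); p=np.atleast_2d(X)@R.T+t; s=p[:,:2]/p[:,2:]; s=s*(1+c["k1"]*(s**2).sum(1,keepdims=True))
    return np.c_[s[:,0]*c["fx"]+c["cx"],s[:,1]*c["fy"]+c["cy"]]
def save(n,f):
    p,d=viewer.grab_frame(n); cv2.imwrite(f"pics/{f}.png",p[...,::-1]); np.savez(f"{f}.npz",p=p,d=d); return p,d
def delta(target,yaw=None):
    "tool-frame shift cm and z turn to bring TCP to target"
    s=observe(); r=Ro.from_euler('xyz',s["tool_rot"]); print("shift cm",np.round(r.inv().apply(np.array(target)-s["position"])*100,2),"yaw now",s["tool_rot"])
E
python3 - <<'E'
from h import *
s=observe(); print({k:np.round(v,3) for k,v in s.items()},bot.pinch_z)
for n in("scene","top"):
    save(n,n+"0"); c,R,t=cam(n); print(n,c["fx"],c["k1"],-R.T@t)
a=[cv2.imread(f"pics/{n}0.png") for n in("scene","top")]
cv2.imwrite("pics/both.png",cv2.resize(np.vstack(a),None,fx=.78,fy=.78))
E
```

```text
{'clock': np.float64(0.0), 'qpos': array([ 1.2  ,  0.522, -0.036,  1.6  ,  0.021,  1.021, -0.113]), 'qd': array([-0.001, -0.001,  0.001, -0.001, -0.001,  0.   , -0.001]), 'joint_efforts': array([-1.0000e-03, -9.2712e+01,  1.9800e+00, -3.6993e+01,  1.8000e-02,
        8.0000e-03, -0.0000e+00]), 'position': array([ 0.185, -0.597,  0.192]), 'tool_rot': array([-3.14 ,  0.   ,  0.301]), 'force': array([0.148, 0.134, 0.262]), 'moment': array([-0.029,  0.057, -0.002]), 'finger_force': np.float64(0.0), 'grip_width': np.float64(0.085)} 0.0187
scene 375.2956368497945 -0.030053895201259163 [1.18741896 0.56051261 0.82210794]
top 377.69126208455424 0.005273684445455932 [ 0.38835468 -0.02165983  1.39897981]
```

View pics/scene0.png

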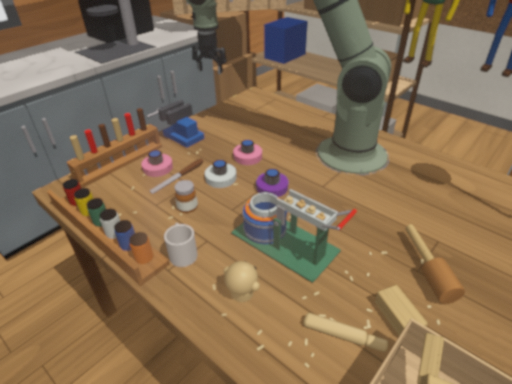

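View pics/top0.png

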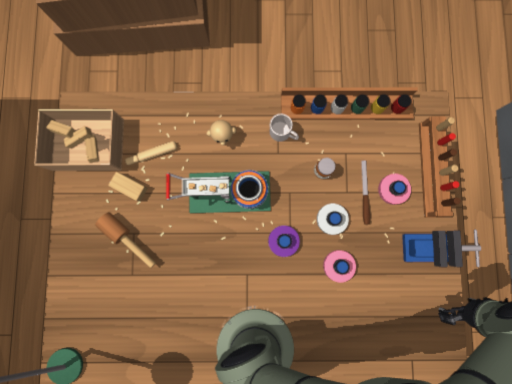

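The scene view shows the barrel at (262,220) with the tray and its red bar at (346,219). In the top view the barrel is at (249,188), the bar at (169,185).
Lid candidates in the top view are silver-white (333,219), pink (396,189), pink (340,266) and purple (285,241). By the description I choose the silver-white one at (333,219), and I'll check it in a crop.

```bash
cat > m.py <<'E'
from h import *
z=np.load("top0.npz");p,d=z["p"],z["d"];P=cloud("top",d)
hsv=cv2.cvtColor(p,cv2.COLOR_RGB2HSV)
v,u=np.mgrid[:384,:512]
# red bar
m=((hsv[...,0]<8)|(hsv[...,0]>172))&(hsv[...,1]>150)&(abs(u-169)<15)&(abs(v-185)<25)
uv=np.c_[u[m],v[m]]; Q=onplane("top",uv,0.204); print("bar n",m.sum(),Q.mean(0),np.median(P[m][:,2]),np.ptp(Q,axis=0))
cB=Q.mean(0)
# lid: cap top, white near, z ~0.03
m=(abs(u-333)<25)&(abs(v-219)<25)&(P[...,2]>.02)&(P[...,2]<.045)
c=P[m]; print("lid cap",m.sum(),np.median(c,0),c.min(0),c.max(0))
(x,y),r=cv2.minEnclosingCircle(c[:,:2].astype(np.float32)); print("circ",x,y,r)
m=(abs(u-333)<25)&(abs(v-219)<25)&(P[...,2]>.055); c=P[m]; print("collar",m.sum(),c.mean(0),c[:,:2].ptp(0) if hasattr(c,'ptp') else np.ptp(c,axis=0))
# rim of barrel
m=(abs(u-249)<25)&(abs(v-188)<25)&(P[...,2]>.114)&(P[...,2]<.13)&(hsv[...,1]<90); c=P[m]
e=cv2.fitEllipse(c[:,:2].astype(np.float32)); print("rim",m.sum(),e, np.median(c[:,2]))
# green plate
m=(hsv[...,0]>60)&(hsv[...,0]<90)&(hsv[...,1]>80)&(abs(u-230)<60)&(abs(v-190)<40)&(P[...,2]<.03)
r=cv2.minAreaRect(P[m][:,:2].astype(np.float32)); print("plate",m.sum(),r,np.median(P[m][:,2]))
E
python3 m.py
python3 - <<'E'
import cv2,numpy as np
a=cv2.imread("pics/top0.png");b=cv2.imread("pics/scene0.png")
A=cv2.resize(a[150:250,155:365],None,fx=3.8,fy=3.8,interpolation=cv2.INTER_CUBIC)
B=cv2.resize(b[150:250,190:360],(374,220),interpolation=cv2.INTER_CUBIC);C=cv2.resize(b[185:250,225:335],(374,220),interpolation=cv2.INTER_CUBIC)
cv2.imwrite("pics/c1.png",np.vstack([A[:,:748],np.hstack([B,C])])[:600])
E
```

```text
bar n 94 [0.5541275  0.27438453 0.204     ] 0.20402503636976776 [0.07719053 0.01158207 0.        ]
lid cap 564 [ 0.44993957 -0.2782111   0.02945192] [ 0.39914867 -0.33858986  0.02042631] [ 0.50805757 -0.22912118  0.0442483 ]
circ 0.45431333780288696 -0.28363266587257385 0.05622415617108345
collar 186 [ 0.45103017 -0.27487448  0.10856306] [0.091476   0.28860097 1.34388185]
rim 154 ((0.5573791265487671, 0.04328083619475365), (0.08604837954044342, 0.1482064127922058), 1.0485159158706665) 0.12012785859886033
plate 951 ((0.5576373934745789, 0.09377388656139374), (0.14336444437503815, 0.29238682985305786), 1.5867602825164795) 0.00962000080993719
```

View pics/c1.png

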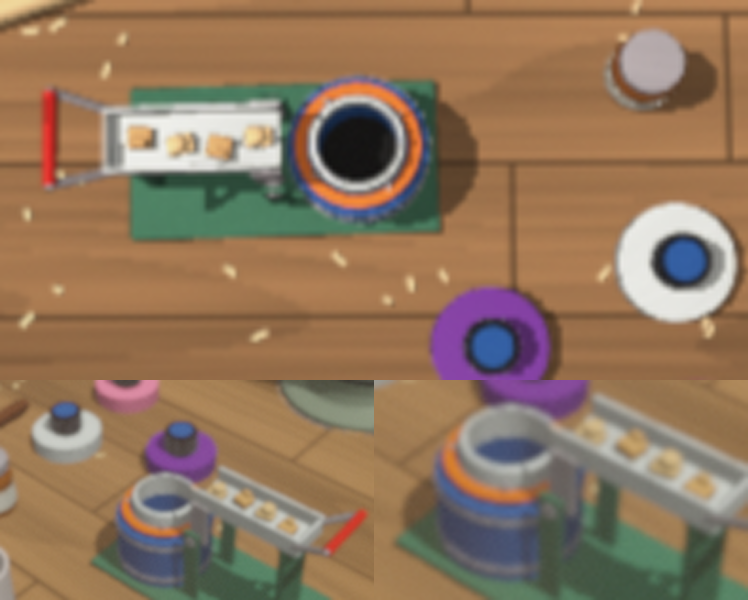

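The crop confirms the lid: silver-white cap, black collar with a blue top; the others are pink or purple. Next I'll refine the station yaw and the bar.

```bash
cat > m2.py <<'E'
from h import *
import sys
def circ(c):
    A=np.c_[c[:,:2],np.ones(len(c))]; s=np.linalg.lstsq(A,(c[:,:2]**2).sum(1),rcond=None)[0]; x,y=s[:2]/2; return x,y,np.sqrt(s[2]+x*x+y*y)
def station(f):
    z=np.load(f);p,d=z["p"],z["d"];hsv=cv2.cvtColor(p,cv2.COLOR_RGB2HSV);v,u=np.mgrid[:384,:512]
    m=((hsv[...,0]<8)|(hsv[...,0]>172))&(hsv[...,1]>150)&(abs(u-169)<15)&(abs(v-185)<25)
    Q=onplane("top",np.c_[u[m],v[m]],0.204)[:,:2]
    w=np.linalg.svd(Q-Q.mean(0))[2][0]; print("bar",Q.mean(0),"dir deg",np.degrees(np.arctan(w[1]/w[0])))
    # orange ring: outer boundary
    m=((hsv[...,0]>8)&(hsv[...,0]<16)&(hsv[...,1]>170)&(hsv[...,2]>180)&(np.hypot(u-249,v-188)<24)).astype(np.uint8)
    P=cloud("top",d); print("orange z",np.median(P[m>0][:,2]))
    k=cv2.findContours(m,cv2.RETR_CCOMP,cv2.CHAIN_APPROX_NONE)[0]
    k=sorted(k,key=len)[::-1][:2]
    for q in k: print("orange contour",len(q),circ(onplane("top",q[:,0],0.1)))
    # bore: dark/blue inside rim ; use rays onto z .121, scan outward for gray rim
    g=(hsv[...,1]<70)&(hsv[...,2]>110)&(np.hypot(u-249,v-188)<17)
    Q=onplane("top",np.c_[u[g],v[g]],.121); print("rim",g.sum(),circ(Q),Q.min(0),Q.max(0))
    return hsv,P
station(sys.argv[1])
z=np.load("top0.npz");p=z["p"];hsv=cv2.cvtColor(p,cv2.COLOR_RGB2HSV);v,u=np.mgrid[:384,:512]
# lid: blue knob top centre at z .066, white cap at .030
m=(hsv[...,0]>95)&(hsv[...,0]<125)&(hsv[...,1]>120)&(np.hypot(u-333,v-219)<20);print("knob",m.sum(),onplane("top",np.c_[u[m],v[m]],.066).mean(0))
m=((hsv[...,1]<60)&(hsv[...,2]>170)&(np.hypot(u-333,v-219)<20)).astype(np.uint8)
k=max(cv2.findContours(m,cv2.RETR_EXTERNAL,cv2.CHAIN_APPROX_NONE)[0],key=len);print("cap",circ(onplane("top",k[:,0],.030)))
E
python3 m2.py top0.npz; python3 -c "
from h import *
delta([.555,.2745,.29])"
```

```text
bar [0.5541275  0.27438453] dir deg 1.226039600752272
orange z 0.10156371289401389
orange contour 126 (np.float64(0.5596970477639546), np.float64(0.017631911075716544), np.float64(0.05232231830034106))
orange contour 6 (np.float64(0.5939691056535318), np.float64(0.05945911147882603), np.float64(0.0037926884708183867))
rim 206 (np.float64(0.5572892944762102), np.float64(0.018730868829331504), np.float64(0.04082089658586701)) [ 0.50097263 -0.02410207  0.121     ] [0.60076864 0.06142306 0.121     ]
knob 107 [ 0.45471959 -0.28312387  0.066     ]
cap (np.float64(0.45497006816061847), np.float64(-0.28233593334015034), np.float64(0.055151842932488884))
shift cm [ 61.15 -72.25  -9.71] yaw now [-3.14061006e+00  1.08621304e-04  3.00834032e-01]
```

Emit:
play_rows --pt "2 -2.5 -3 0 0 0 0.3" --pt "5 -6 -5 0 0 0 0.3" --pt "8 -9.5 -7 0 0 0 0.3" --pt "11 -13 -9 0 0 0 0.3" --pt "14 -16.5 -10 0 0 0 0.3"

```text
clock: 0.6
position: [0.2706, -0.3964, 0.294]
tool_rot: [3.14, -0.0, 0.301]
force: [0.9, -0.1, -0.1]
grip_width: 0.0558
finger_force: 0.0
```

Emit:
play_rows --pt "3.2 -3.8 0 0 0 0 0.3" --pt "6.4 -7.6 0 0 0 0 0.3" --pt "9.6 -11.4 0 0 0 0 0.3" --pt "12.8 -15.2 0 0 0 0 0.3" --pt "16 -19 0 0 0 0 0.3"

```text
clock: 1.1
position: [0.3667, -0.1671, 0.2928]
tool_rot: [3.141, -0.0, 0.301]
force: [1.7, -0.5, 0.5]
grip_width: 0.0558
finger_force: 0.0
```

Emit:
play_rows --pt "3.2 -3.8 0 0 0 0 0.3" --pt "6.4 -7.6 0 0 0 0 0.3" --pt "9.6 -11.4 0 0 0 0 0.3" --pt "12.8 -15.2 0 0 0 0 0.3" --pt "16 -19 0 0 0 0 0.3"

```text
clock: 1.6
position: [0.4634, 0.0617, 0.2928]
tool_rot: [3.141, -0.0, 0.3]
force: [0.4, -1.8, 0.4]
grip_width: 0.0555
finger_force: 0.0
```

```bash
python3 -c "
from h import *
delta([.554,.274,.29]);print(observe()['qpos'],observe()['clock'])"
```

```text
shift cm [ 14.94 -17.6    0.28] yaw now [ 3.14142733e+00 -2.03310380e-04  3.00271290e-01]
[ 0.2382541   0.19885065 -0.57999122  1.8389517   0.11971548  1.13819232
 -1.65354156] 1.6
```

Emit:
play_rows --pt "3 -3.5 0 0 0 0.1 0.3" --pt "6 -7 0 0 0 0.2 0.3" --pt "9 -10.6 0 0 0 0.28 0.3" --pt "12 -14.1 0 0 0 0.28 0.3" --pt "14.9 -17.6 0 0 0 0.28 0.3"

```text
clock: 2.1
position: [0.5537, 0.2738, 0.2923]
tool_rot: [3.141, 0.0, 0.02]
force: [0.7, -0.9, 0.9]
grip_width: 0.0553
finger_force: 0.0
```

Emit:
play_rows --pt "0 0 3 0 0 0 0.3" --pt "0 0 5.5 0 0 0 0.3" --pt "0 0 5.5 0 0 0 0.3" --pt "0 0 5.5 0 0 0 0.3" --pt "0 0 5.5 0 0 0 0.3"

```text
clock: 2.6
position: [0.5538, 0.2722, 0.2393]
tool_rot: [-3.141, -0.002, 0.02]
force: [0.9, 0.2, -0.3]
grip_width: 0.0555
finger_force: 0.0
```

```bash
python3 -c "
from h import *
delta([.554,.2745,.181]);print(observe()['qpos'],observe()['clock'])
p,d=save('top','t1');q,d=save('scene','s1')
a=cv2.resize(p[140:240,120:280],(400,250));b=cv2.resize(q[150:250,250:410],(400,250))
cv2.imwrite('pics/c2.png',np.hstack([a,b])[...,::-1])"
```

```text
shift cm [ 0.02 -0.22  5.83] yaw now [-3.14076837e+00 -1.64773301e-03  2.02944459e-02]
[-0.17537579  0.51297557 -0.56312536  1.54827978  0.28984665  1.16268032
 -2.34609074] 2.6
```

View pics/c2.png

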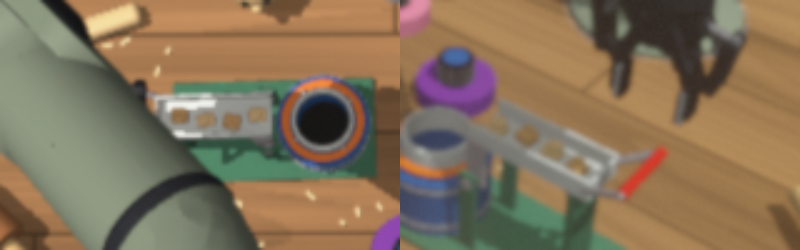

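The gripper hangs open above the red bar, which is at (645,172) in the crop. The tray is level with all four parts on it. Next I descend and grip.

Emit:
play_rows --pt "0 -0.1 2 0 0 0 0.3" --pt "0 -0.2 4 0 0 0 0.3" --pt "0 -0.2 5.8 0 0 0 0.3" --pt "0 -0.2 5.8 0 0 0 0.3" --pt "0 -0.2 5.8 0 0 0 0"

```text
clock: 3.2
position: [0.5535, 0.2742, 0.1807]
tool_rot: [-3.141, -0.001, 0.021]
force: [0.9, -0.5, 0.6]
grip_width: 0.0435
finger_force: 0.0
```

Emit:
play_rows --pt "0 0 0 0 0 0 -1" --pt "0 0 0 0 0 0 -1" --pt "0 0 0 0 0 0 -1" --pt "0 0 0 0 0 0 -1" --pt "0 0 0 0 0 0 -1" --squeeze 30

```text
clock: 3.7
position: [0.5532, 0.2742, 0.1799]
tool_rot: [-3.141, -0.0, 0.021]
force: [-0.1, 0.4, -0.0]
grip_width: 0.0001
finger_force: 0.0
```

The fingers closed on nothing, so I'll look.

```bash
python3 -c "
from h import *
p,d=save('top','t2');q,d=save('scene','s2')
print(proj('scene',[[.554,.2745,.2],[.519,.2745,.2],[.589,.2745,.2]]),proj('scene',[observe()['position']]),proj('top',[[.554,.2745,.2]]))
hsv=cv2.cvtColor(np.load('scene0.npz')['p'],cv2.COLOR_RGB2HSV)
v,u=np.mgrid[:384,:512];m=((hsv[...,0]<8)|(hsv[...,0]>172))&(hsv[...,1]>150)&(abs(u-346)<20)&(abs(v-219)<20);uv=np.c_[u[m],v[m]];print(m.sum(),uv.mean(0),onplane('scene',uv,.2).mean(0),onplane('scene',uv,.2).min(0),onplane('scene',uv,.2).max(0))
print(cloud('scene',np.load('scene0.npz')['d'])[m].mean(0))
a=cv2.resize(p[140:240,120:280],(400,250));b=cv2.resize(q[150:270,250:410],(640,480))
cv2.imwrite('pics/c3.png',b[...,::-1])"
```

```text
[[346.04417685 218.94172685]
 [353.40262511 211.55934445]
 [338.33814657 226.66710537]] [[345.01631517 224.75301619]] [[167.70508881 185.73610332]]
109 [347.20183486 218.10091743] [0.5492376  0.27507455 0.2       ] [0.50802131 0.26886656 0.2       ] [0.58882157 0.28173621 0.2       ]
[0.54789011 0.27458187 0.19891812]
```

View pics/c3.png

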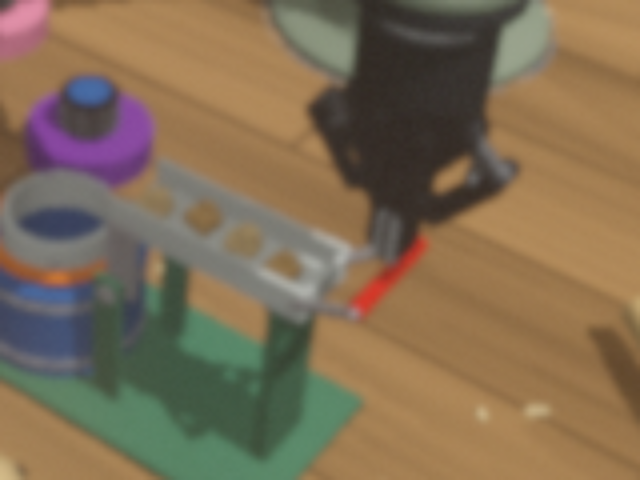

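The shut fingers end at crop (400,262), above or behind the bar rather than at the TCP's projected spot, crop (380,299). I'll measure them with depth.

```bash
python3 -c "
from h import *
z=np.load('s2.npz');P=cloud('scene',z['d']);hsv=cv2.cvtColor(z['p'],cv2.COLOR_RGB2HSV)
for r in range(196,226,2): print(r,[ (c,hsv[r,c,2],tuple(np.round(P[r,c]*1000).astype(int))) for c in range(342,357,3)])
print(observe()['position'])
"
```

```text
196 [(342, np.uint8(57), (np.int64(565), np.int64(260), np.int64(271))), (345, np.uint8(53), (np.int64(565), np.int64(267), np.int64(275))), (348, np.uint8(54), (np.int64(550), np.int64(268), np.int64(266))), (351, np.uint8(54), (np.int64(572), np.int64(285), np.int64(289))), (354, np.uint8(55), (np.int64(569), np.int64(290), np.int64(290)))]
198 [(342, np.uint8(77), (np.int64(564), np.int64(260), np.int64(265))), (345, np.uint8(55), (np.int64(565), np.int64(268), np.int64(270))), (348, np.uint8(55), (np.int64(554), np.int64(270), np.int64(264))), (351, np.uint8(54), (np.int64(573), np.int64(286), np.int64(285))), (354, np.uint8(56), (np.int64(567), np.int64(290), np.int64(282)))]
200 [(342, np.uint8(102), (np.int64(566), np.int64(262), np.int64(260))), (345, np.uint8(56), (np.int64(566), np.int64(269), np.int64(265))), (348, np.uint8(54), (np.int64(565), np.int64(276), np.int64(268))), (351, np.uint8(55), (np.int64(566), np.int64(284), np.int64(272))), (354, np.uint8(58), (np.int64(560), np.int64(288), np.int64(271)))]
202 [(342, np.uint8(109), (np.int64(561), np.int64(260), np.int6
[... 3430 characters left out ...]
(np.int64(575), np.int64(275), np.int64(205))), (345, np.uint8(203), (np.int64(567), np.int64(279), np.int64(202))), (348, np.uint8(161), (np.int64(356), np.int64(194), np.int64(-2))), (351, np.uint8(153), (np.int64(351), np.int64(201), np.int64(-1))), (354, np.uint8(151), (np.int64(346), np.int64(209), np.int64(0)))]
224 [(342, np.uint8(210), (np.int64(578), np.int64(278), np.int64(203))), (345, np.uint8(175), (np.int64(568), np.int64(281), np.int64(197))), (348, np.uint8(156), (np.int64(363), np.int64(198), np.int64(-4))), (351, np.uint8(154), (np.int64(356), np.int64(205), np.int64(-5))), (354, np.uint8(155), (np.int64(355), np.int64(214), np.int64(0)))]
[0.55319847 0.27414806 0.17977001]
```

The fingertips are really at z≈0.219 while the reading says 0.180, so the reported TCP is about 39 mm low. I'll reopen and go 3.8 cm deeper, watching the force.

Emit:
play_rows --pt "0 0 -0.5 0 0 0 0.3" --pt "0 0 -0.5 0 0 0 0.3" --pt "0 0 -0.5 0 0 0 0.3" --pt "0 0 -0.5 0 0 0 0.3" --pt "0 0 0 0 0 0 0.3"

```text
clock: 4.3
position: [0.5534, 0.2743, 0.18]
tool_rot: [-3.141, -0.001, 0.021]
force: [0.7, 0.1, -0.2]
grip_width: 0.0556
finger_force: 0.0
```

Emit:
play_rows --pt "0 0 0.5 0 0 0 0.3" --pt "0 0 1.2 0 0 0 0.3" --pt "0 0 1.8 0 0 0 0.3" --pt "0 0 1.8 0 0 0 0.3" --pt "0 0 1.8 0 0 0 0.3"

```text
clock: 4.8
position: [0.5531, 0.2741, 0.1616]
tool_rot: [3.142, 0.0, 0.021]
force: [0.4, 0.2, -0.0]
grip_width: 0.0553
finger_force: 0.0
```

```bash
python3 -c "
from h import *
p,d=save('scene','s3');P=cloud('scene',d);s=observe();print(s['force'],s['position'],s['grip_width'])
g=cv2.cvtColor(p,cv2.COLOR_RGB2HSV); m=(g[...,2]<125)&(P[...,2]>.15)&(abs(P[...,0]-.555)<.035)&(abs(P[...,1]-.274)<.06)
for lo,hi in((.2,.26),(.27,.34)):
  k=m&(P[...,1]>lo)&(P[...,1]<hi);Q=P[k];print(k.sum(),np.percentile(Q[:,2],[0,1,3,10]),Q[np.argmin(Q[:,2])])
"
```

```text
[-0.23612507 -0.17507561  0.23887418] [0.55320484 0.27420485 0.16177192] 0.05575447385364793
964 [0.15164083 0.1583055  0.16280376 0.21071981] [0.579655   0.22130564 0.15164083]
2623 [0.20621325 0.220433   0.24036535 0.27267188] [0.55735665 0.30802359 0.20621325]
```

Emit:
play_rows --pt "0 0 0.7 0 0 0 0.3" --pt "0 0 1.4 0 0 0 0.3" --pt "0 0 2.0 0 0 0 0.3" --pt "0 0 2.0 0 0 0 0.3" --pt "0 0 2.0 0 0 0 0"

```text
clock: 5.35
position: [0.5531, 0.2741, 0.1415]
tool_rot: [3.142, 0.0, 0.021]
force: [-0.1, -0.1, -0.4]
grip_width: 0.0434
finger_force: 0.0
```

Emit:
play_rows --pt "0 0 0 0 0 0 -1" --pt "0 0 0 0 0 0 -1" --pt "0 0 0 0 0 0 -1" --pt "0 0 0 0 0 0 -1" --pt "0 0 0 0 0 0 -1" --squeeze 30

```text
clock: 5.85
position: [0.5533, 0.2752, 0.1422]
tool_rot: [-3.14, -0.001, 0.021]
force: [0.9, 4.8, 1.4]
grip_width: 0.0108
finger_force: 29.8
```

Emit:
play_rows --pt "0 0.4 -0.8 0 0 0 -1" --pt "0 0.8 -1.5 0 0 0 -1" --pt "0 1.2 -2.2 0 0 0 -1" --pt "0 1.65 -2.8 0 0 0 -1" --pt "0 2.1 -3.4 0 0 0 -1" --squeeze 40

```text
clock: 6.35
position: [0.5539, 0.2545, 0.1767]
tool_rot: [-3.139, -0.001, 0.022]
force: [1.6, 8.1, 1.0]
grip_width: 0.0105
finger_force: 38.9
```

Emit:
play_rows --pt "0 0.5 -0.65 0 0 0 -1" --pt "0 1.05 -1.25 0 0 0 -1" --pt "0 1.6 -1.85 0 0 0 -1" --pt "0 2.15 -2.4 0 0 0 -1" --pt "0 2.74 -2.92 0 0 0 -1"

```text
clock: 6.85
position: [0.5546, 0.2278, 0.2064]
tool_rot: [-3.138, -0.002, 0.022]
force: [0.9, 9.6, 6.6]
grip_width: 0.0103
finger_force: 39.0
```

Emit:
play_rows --pt "0 0.62 -0.5 0 0 0 -1" --pt "0 1.25 -0.98 0 0 0 -1" --pt "0 1.9 -1.45 0 0 0 -1" --pt "0 2.58 -1.9 0 0 0 -1" --pt "0 3.27 -2.31 0 0 0 -1"

```text
clock: 7.35
position: [0.5555, 0.195, 0.2297]
tool_rot: [-3.138, -0.003, 0.022]
force: [1.8, 9.1, 11.5]
grip_width: 0.0105
finger_force: 41.3
```

Emit:
play_rows --pt "0 0.7 -0.38 0 0 0 -1" --pt "0 1.42 -0.72 0 0 0 -1" --pt "0 2.15 -1.05 0 0 0 -1" --pt "0 2.9 -1.35 0 0 0 -1" --pt "0 3.66 -1.62 0 0 0 -1"

```text
clock: 7.85
position: [0.5564, 0.1572, 0.2455]
tool_rot: [-3.14, -0.003, 0.021]
force: [3.0, 4.0, 6.0]
grip_width: 0.0106
finger_force: 41.5
```

Emit:
play_rows --pt "0 0.75 -0.22 0 0 0 -1" --pt "0 1.5 -0.42 0 0 0 -1" --pt "0 2.3 -0.6 0 0 0 -1" --pt "0 3.1 -0.75 0 0 0 -1" --pt "0 3.8 -0.85 0 0 0 -1"

```text
clock: 8.35
position: [0.5572, 0.118, 0.2533]
tool_rot: [-3.141, -0.002, 0.02]
force: [6.9, 1.5, 0.3]
grip_width: 0.0104
finger_force: 41.7
```

Emit:
play_rows --pt "0 0 0 0 0 0 -1" --pt "0 0 0 0 0 0 -1" --pt "0 0 0 0 0 0 -1" --pt "0 0 0 0 0 0 -1" --pt "0 0 0 0 0 0 -1"

```text
clock: 8.85
position: [0.5572, 0.1187, 0.2532]
tool_rot: [-3.141, -0.002, 0.021]
force: [7.1, 1.4, 3.9]
grip_width: 0.0102
finger_force: 42.0
```

```bash
python3 -c "
from h import *
p,d=save('top','t4');q,d=save('scene','s4');print(observe()['qpos'])
a=cv2.resize(p[150:230,170:290],(390,260));b=cv2.resize(q[150:250,200:350],(390,260))
cv2.imwrite('pics/c4.png',np.hstack([a,b])[...,::-1])"
```

```text
[ 0.09040132  0.41691489 -0.55748603  1.65642818  0.23904139  1.13482906
 -2.07979682]
```

View pics/c4.png

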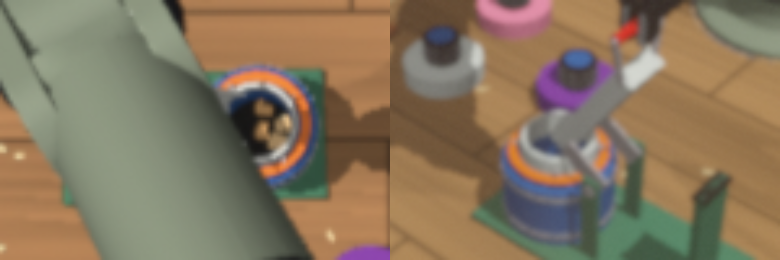

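The tray is tipped right up and the parts lie in the barrel, around crop (268,120). Now I lower it along the same arc.

Emit:
play_rows --pt "0 -0.75 0.15 0 0 0 -1" --pt "0 -1.5 0.3 0 0 0 -1" --pt "0 -2.3 0.48 0 0 0 -1" --pt "0 -3.05 0.66 0 0 0 -1" --pt "0 -3.8 0.85 0 0 0 -1"

```text
clock: 9.45
position: [0.5561, 0.1564, 0.2444]
tool_rot: [3.141, -0.001, 0.021]
force: [6.2, -0.4, 1.3]
grip_width: 0.0106
finger_force: 42.3
```

Emit:
play_rows --pt "0 -0.76 0.27 0 0 0 -1" --pt "0 -1.51 0.57 0 0 0 -1" --pt "0 -2.24 0.9 0 0 0 -1" --pt "0 -2.96 1.24 0 0 0 -1" --pt "0 -3.66 1.62 0 0 0 -1"

```text
clock: 9.95
position: [0.555, 0.1933, 0.2279]
tool_rot: [3.141, -0.0, 0.021]
force: [4.1, -2.5, -3.1]
grip_width: 0.0102
finger_force: 42.6
```

Emit:
play_rows --pt "0 -0.69 0.41 0 0 0 -1" --pt "0 -1.37 0.86 0 0 0 -1" --pt "0 -2.02 1.33 0 0 0 -1" --pt "0 -2.65 1.81 0 0 0 -1" --pt "0 -3.27 2.31 0 0 0 -1"

```text
clock: 10.45
position: [0.5541, 0.2261, 0.2044]
tool_rot: [3.141, 0.0, 0.021]
force: [3.7, -1.8, -0.4]
grip_width: 0.0106
finger_force: 43.1
```

Emit:
play_rows --pt "0 -0.59 0.52 0 0 0 -1" --pt "0 -1.14 1.07 0 0 0 -1" --pt "0 -1.69 1.67 0 0 0 -1" --pt "0 -2.24 2.27 0 0 0 -1" --pt "0 -2.74 2.92 0 0 0 -1"

```text
clock: 10.95
position: [0.5534, 0.2534, 0.175]
tool_rot: [3.141, 0.001, 0.021]
force: [1.4, -1.0, 0.3]
grip_width: 0.0108
finger_force: 43.7
```

Emit:
play_rows --pt "0 -0.45 0.6 0 0 0 -1" --pt "0 -0.9 1.2 0 0 0 -1" --pt "0 -1.3 1.9 0 0 0 -1" --pt "0 -1.7 2.6 0 0 0 -1" --pt "0 -2.1 3.35 0 0 0 -1"

```text
clock: 11.45
position: [0.5529, 0.2746, 0.1416]
tool_rot: [-3.141, 0.0, 0.021]
force: [-1.5, 3.6, 3.7]
grip_width: 0.0104
finger_force: 43.8
```

Emit:
play_rows --pt "0 0 0 0 0 0 0.2" --pt "0 0 0 0 0 0 0.3" --pt "0 0 -2 0 0 0 0.3" --pt "0 0 -6 0 0 0 0.4" --pt "0 0 -10 0 0 0 0.7"

```text
clock: 11.95
position: [0.553, 0.2738, 0.2436]
tool_rot: [-3.142, 0.0, 0.021]
force: [0.1, -0.2, 0.7]
grip_width: 0.0718
finger_force: 0.0
```

Emit:
play_rows --pt "-0.7 3.5 0 0 0 0 1" --pt "-1.4 7.2 0 0 0 0 1" --pt "-2.1 10.9 0 0 0 0 1" --pt "-2.8 14.7 0 0 0 0 1" --pt "-3.6 18.5 0 0 0 0 1"

```text
clock: 12.45
position: [0.5209, 0.0867, 0.2427]
tool_rot: [-3.142, -0.001, 0.02]
force: [1.1, -1.4, 0.9]
grip_width: 0.0852
finger_force: 0.0
```

Emit:
play_rows --pt "-0.7 3.7 0 0 0 0 1" --pt "-1.4 7.4 0 0 0 0 1" --pt "-2.1 11.1 0 0 0 0 1" --pt "-2.8 14.8 0 0 0 0 1" --pt "-3.6 18.5 0 0 0 0 1"

```text
clock: 12.95
position: [0.4886, -0.0991, 0.2428]
tool_rot: [3.141, -0.001, 0.02]
force: [1.3, 0.3, 0.8]
grip_width: 0.0856
finger_force: 0.0
```

Emit:
play_rows --pt "-0.7 3.7 0 0 0 -0.14 1" --pt "-1.4 7.4 0 0 0 -0.28 1" --pt "-2.1 11.1 0 0 0 -0.42 1" --pt "-2.8 14.8 0 0 0 -0.56 1" --pt "-3.6 18.5 0 0 0 -0.7 1"

```text
clock: 13.45
position: [0.4564, -0.2848, 0.2428]
tool_rot: [3.14, -0.0, 0.726]
force: [0.7, -0.5, 0.3]
grip_width: 0.0854
finger_force: 0.0
```

```bash
python3 m2.py top0.npz | tail -2; python3 -c "
from h import *
p,d=save('top','t5');q,d=save('scene','s5');print(observe()['qpos'],observe()['position'])
P=cloud('scene',d);hsv=cv2.cvtColor(q,cv2.COLOR_RGB2HSV);v,u=np.mgrid[:384,:512]
m=(hsv[...,0]>95)&(hsv[...,0]<125)&(hsv[...,1]>120)&(abs(u-220)<15)&(abs(v-167)<12);print('knob scene',m.sum(),onplane('scene',np.c_[u[m],v[m]],.066).mean(0))
a=cv2.resize(p[150:250,175:355],(432,240));b=cv2.resize(q[100:250,180:350],(432,381))
cv2.imwrite('pics/c5.png',np.vstack([a,b])[:600,:,::-1])
delta([.4548,-.2828,.10])"
```

```text
knob 107 [ 0.45471959 -0.28312387  0.066     ]
cap (np.float64(0.45497006816061847), np.float64(-0.28233593334015034), np.float64(0.055151842932488884))
[ 0.86001425  0.37058195 -0.5345866   1.74907104  0.21239184  1.07927719
 -0.59564859] [ 0.45487109 -0.28822853  0.24211074]
knob scene 34 [ 0.45638909 -0.28201855  0.066     ]
shift cm [ 0.37 -0.42 14.21] yaw now [3.14084896e+00 1.13600312e-03 7.20840611e-01]
```

View pics/c5.png

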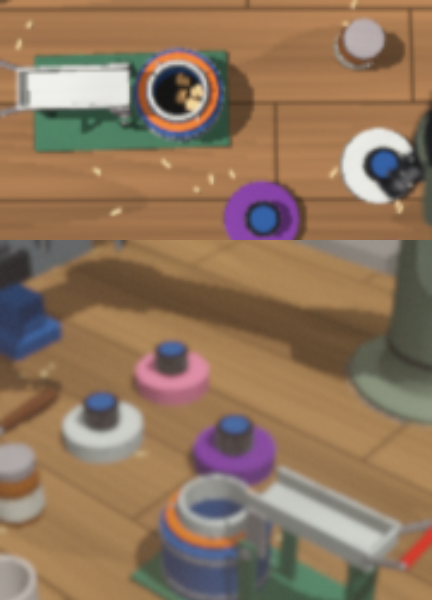

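The tray is level and empty, the parts show in the barrel at crop (188,95), and the lid is untouched at (384,165). Now I descend on the collar.

Emit:
play_rows --pt "0.1 -0.1 4.5 0 0 0 1" --pt "0.2 -0.2 9 0 0 0 1" --pt "0.4 -0.4 13.5 0 0 0 1" --pt "0.4 -0.4 18 0 0 0 1" --pt "0.4 -0.4 20.5 0 0 0 1"

```text
clock: 14.05
position: [0.4561, -0.2765, 0.0346]
tool_rot: [-3.139, 0.0, 0.72]
force: [0.3, -0.8, -0.2]
grip_width: 0.0851
finger_force: 0.0
```

```bash
python3 -c "
from h import *
delta([.4548,-.2828,-.003])
q,d=save('scene','s6');P=cloud('scene',d);g=cv2.cvtColor(q,cv2.COLOR_RGB2HSV)
m=(g[...,2]<110)&(abs(P[...,0]-.455)<.07)&(abs(P[...,1]+.283)<.07)&(P[...,2]>.035)&(P[...,2]<.13)
for lo,hi in((.03,.05),(.05,.066),(.066,.08),(.08,.1),(.1,.13)):
  k=m&(P[...,2]>lo)&(P[...,2]<hi); print(lo,k.sum(),np.round(np.percentile(P[k],[5,50,95],axis=0),3).tolist() if k.sum() else '')
b=cv2.resize(q[100:200,160:290],(780,600));cv2.imwrite('pics/c6.png',b[...,::-1])"
```

```text
shift cm [-0.51  0.4   3.76] yaw now [-3.13934668e+00  4.76418433e-04  7.19878862e-01]
0.03 40 [[0.454, -0.287, 0.038], [0.472, -0.264, 0.044], [0.481, -0.257, 0.049]]
0.05 77 [[0.436, -0.303, 0.051], [0.469, -0.269, 0.06], [0.482, -0.258, 0.065]]
0.066 3 [[0.444, -0.278, 0.067], [0.458, -0.266, 0.067], [0.477, -0.257, 0.068]]
0.08 16 [[0.428, -0.318, 0.09], [0.494, -0.308, 0.095], [0.498, -0.233, 0.1]]
0.1 48 [[0.427, -0.316, 0.101], [0.494, -0.306, 0.116], [0.501, -0.232, 0.129]]
```

View pics/c6.png

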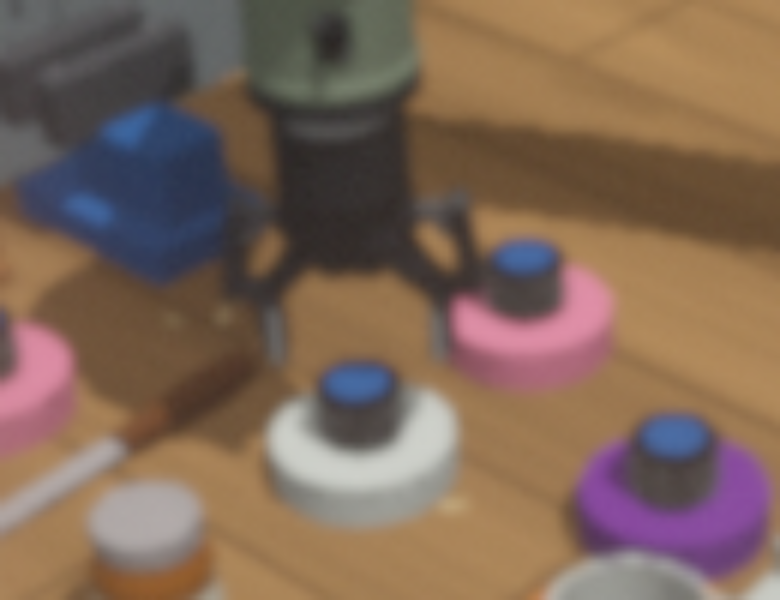

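The open fingertips stand above the white lid's collar, at crop (275,360) and (440,355). The readings agree with a ~39 mm offset, so I continue down and grip.

Emit:
play_rows --pt "-0.2 0.2 1.2 0 0 0 1" --pt "-0.45 0.38 2.4 0 0 0 1" --pt "-0.45 0.38 3.6 0 0 0 1" --pt "-0.45 0.38 3.7 0 0 0 1" --pt "-0.45 0.38 3.7 0 0 0 1"

```text
clock: 14.6
position: [0.4563, -0.2832, 0.0004]
tool_rot: [3.141, -0.0, 0.721]
force: [-1.3, 0.8, 0.3]
grip_width: 0.0857
finger_force: 0.0
```

Emit:
play_rows --pt "0 0 0 0 0 0 -1" --pt "0 0 0 0 0 0 -1" --pt "0 0 0 0 0 0 -1" --pt "0 0 0 0 0 0 -1" --pt "0 0 0 0 0 0 -1" --squeeze 50

```text
clock: 15.1
position: [0.4565, -0.2833, 0.001]
tool_rot: [3.141, -0.0, 0.721]
force: [-4.3, 0.9, 11.4]
grip_width: 0.0503
finger_force: 50.5
```

Emit:
play_rows --pt "0 0 -0.5 0 0 0 -1" --pt "0 0 -2 0 0 0 -1" --pt "0 0 -4 0 0 0 -1" --pt "0 0 -6 0 0 0 -1" --pt "0 0 -8 0 0 0 -1"

```text
clock: 15.6
position: [0.4562, -0.2831, 0.082]
tool_rot: [3.141, -0.0, 0.721]
force: [-0.2, 0.6, -2.6]
grip_width: 0.0505
finger_force: 53.1
```

Emit:
play_rows --pt "0.5 -0.3 -3 0 0 0 -1" --pt "2 -1 -6 0 0 0 -1" --pt "4 -2.3 -8.5 0 0 0 -1" --pt "7 -4.1 -8.5 0 0 0 -1" --pt "10 -5.8 -8.5 0 0 0 -1" --squeeze 60

```text
clock: 16.1
position: [0.4934, -0.1728, 0.1671]
tool_rot: [3.14, -0.001, 0.72]
force: [-0.1, -0.7, -4.1]
grip_width: 0.05
finger_force: 65.3
```

Emit:
play_rows --pt "3.5 -2 0 0 0 0 -1" --pt "7 -4 0 0 0 0 -1" --pt "10.5 -6.1 0 0 0 0 -1" --pt "14 -8.1 0 0 0 0 -1" --pt "17.5 -10.2 0 0 0 0 -1"

```text
clock: 16.6
position: [0.5574, 0.02, 0.1663]
tool_rot: [3.141, -0.0, 0.721]
force: [0.3, -0.0, -3.4]
grip_width: 0.0499
finger_force: 65.2
```

Emit:
play_rows --pt "0 0 0 0 0 0 -1" --pt "0 0 0 0 0 0 -1" --pt "0 0 0 0 0 0 -1" --pt "0 0 0 0 0 0 -1" --pt "0 0 0 0 0 0 -1"

```text
clock: 17.1
position: [0.5571, 0.0176, 0.1654]
tool_rot: [3.141, 0.0, 0.719]
force: [-0.2, 0.1, -3.2]
grip_width: 0.0497
finger_force: 65.2
```

```bash
cat > lid.py <<'E'
from h import *
from m2 import circ
import sys
s=observe(); zl=s['position'][2]-.001; print(s['position'],s['force'],s['qpos'])
p,d=save('top','tl');q,e=save('scene','sl')
for n,im,dd in(('top',p,d),('scene',q,e)):
    P=cloud(n,dd);h=cv2.cvtColor(im,cv2.COLOR_RGB2HSV)
    m=((h[...,1]<60)&(h[...,2]>90)&(np.hypot(P[...,0]-.558,P[...,1]-.019)<.075)&(abs(P[...,2]-zl-.028)<.012))
    Q=P[m];print(n,m.sum(),np.median(Q[:,2]),Q.min(0),Q.max(0))
    k=sorted(cv2.findContours(m.astype(np.uint8),cv2.RETR_EXTERNAL,cv2.CHAIN_APPROX_NONE)[0],key=len)[-1]
    c=onplane(n,k[:,0],zl+.03); x=circ(c)
    for _ in range(5):
        g=abs(np.hypot(c[:,0]-x[0],c[:,1]-x[1])-.056)<.004; x=circ(c[g]) if g.sum()>8 else x
    print('lid circle',np.round(x,4),g.sum())
a=cv2.resize(p[140:240,200:310],(420,380));b=cv2.resize(q[150:250,210:310],(380,380))
cv2.imwrite('pics/%s.png'%sys.argv[1],np.hstack([a,b])[...,::-1])
E
sed -i 's/^station(sys/if __name__=="__main__": station(sys/' m2.py; python3 lid.py c7
```

```text
knob 107 [ 0.45471959 -0.28312387  0.066     ]
cap (np.float64(0.45497006816061847), np.float64(-0.28233593334015034), np.float64(0.055151842932488884))
[0.55711592 0.01756353 0.16539721] [-0.18614627  0.06572106 -3.16514233] [ 0.27346529  0.49603783 -0.56704834  1.78819754  0.32004366  0.95004904
 -1.27889498]
top 1 0.1846221291141925 [0.53146894 0.08304002 0.18462213] [0.53146894 0.08304002 0.18462213]
lid circle [0.0593 0.0092 0.4767] 0
scene 599 0.1922468596429402 [ 0.50511549 -0.03783451  0.18040514] [0.61425173 0.08921125 0.20355526]
lid circle [0.5674 0.0254 0.0561] 69
```

View pics/c7.png

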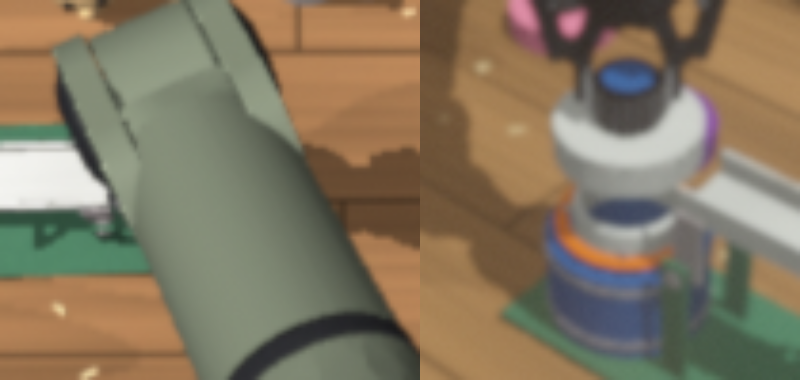

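```bash
python3 - <<'E' | grep -v '^knob\|^cap'
from h import *
from m2 import circ
def knob(f,n,zz,uc,vc,r):
    p=np.load(f)['p'];h=cv2.cvtColor(p,cv2.COLOR_RGB2HSV);v,u=np.mgrid[:384,:512]
    m=((h[...,0]>95)&(h[...,0]<125)&(h[...,1]>100)&(np.hypot(u-uc,v-vc)<r)).astype(np.uint8)
    k=max(cv2.findContours(m,0,cv2.CHAIN_APPROX_NONE)[0],key=len);c=onplane(n,k[:,0],zz);print(f,n,m.sum(),c.mean(0),circ(c),c.min(0),c.max(0))
knob('scene0.npz','scene',.066,220,167,10); knob('top0.npz','top',.066,333,219,14)
zl=.1644
knob('sl.npz','scene',zl+.066,264,170,11)
# rim outer circle in scene0: gray rim-> use depth z .115-.125
for f in('scene0.npz','s6.npz'):
    z=np.load(f);P=cloud('scene',z['d']);h=cv2.cvtColor(z['p'],cv2.COLOR_RGB2HSV)
    m=(abs(P[...,2]-.121)<.006)&(np.hypot(P[...,0]-.558,P[...,1]-.019)<.05)&(h[...,1]<60)
    print('rim',m.sum(),circ(P[m]),P[m].min(0),P[m].max(0))
    # plain bore: ellipse of blue inside
    v,u=np.mgrid[:384,:512]
for f in('top0.npz','t5.npz'):
    z=np.load(f);P=cloud('top',z['d']);h=cv2.cvtColor(z['p'],cv2.COLOR_RGB2HSV);v,u=np.mgrid[:384,:512]
    g=(h[...,1]<60)&(h[...,2]>110)&(np.hypot(u-249,v-188)<15); Q=onplane('top',np.c_[u[g],v[g]],.121)
    x=(.558,.0187)
    for _ in range(8):
        r=np.hypot(Q[:,0]-x[0],Q[:,1]-x[1]);k=(r>.035)&(r<.047);x=circ(Q[k])
    a=np.arctan2(Q[k][:,1]-x[1],Q[k][:,0]-x[0]);print('top rim',x,k.sum(),np.histogram(a,8)[0])
    m=((h[...,0]>8)&(h[...,0]<16)&(h[...,1]>170)&(np.hypot(u-249,v-188)<24)).astype(np.uint8)
    k=max(cv2.findContours(m,0,cv2.CHAIN_APPROX_NONE)[0],key=len);c=onplane('top',k[:,0],.101);print('orange',cv2.minEnclosingCircle(c[:,:2].astype(np.float32)))
E
```

```text
scene0.npz scene 47 [ 0.45663283 -0.28213551  0.066     ] (np.float64(0.4562979621284318), np.float64(-0.28201363524762824), np.float64(0.01607030494381091)) [ 0.43919451 -0.29965224  0.066     ] [ 0.47285838 -0.26412937  0.066     ]
top0.npz top 110 [ 0.45474594 -0.28371663  0.066     ] (np.float64(0.45481675605268895), np.float64(-0.2831073258155953), np.float64(0.0192710428284121)) [ 0.43721883 -0.30226014  0.066     ] [ 0.47251106 -0.26310406  0.066     ]
sl.npz scene 80 [0.55905832 0.01862634 0.2304    ] (np.float64(0.5589021130834946), np.float64(0.018428790149485813), np.float64(0.01604934504720566)) [0.54308138 0.00111684 0.2304    ] [0.57655319 0.03611132 0.2304    ]
rim 126 (np.float64(0.561811326309548), np.float64(0.019272498068692745), np.float64(0.040401756835449186)) [ 0.51816656 -0.02307005  0.11524795] [0.60528185 0.06264231 0.12199727]
rim 124 (np.float64(0.5619450983397164), np.float64(0.01932645101499561), np.float64(0.03995509472401873)) [ 0.51920394 -0.02219729  0.11503296] [0.60481729 0.06105737 0.12241849]
top rim (np.float64(0.5579889869768837), np.float64(0.01884093809058593), np.float64(0.04027165872672645)) 195 [29 21 28 22 20 23 26 26]
orange ((0.5597801208496094, 0.018140876665711403), 0.05617338418960571)
top rim (np.float64(0.5578679446833007), np.float64(0.018802914663234055), np.float64(0.04033350418596001)) 194 [29 19 28 22 21 23 26 26]
orange ((0.5597622990608215, 0.018144669011235237), 0.056166015565395355)
```

Emit:
play_rows --pt "0.24 0.03 1 0 0 0 -1" --pt "0.24 0.03 2 0 0 0 -1" --pt "0.24 0.03 3 0 0 0 -1" --pt "0.24 0.03 3.8 0 0 0 -1" --pt "0.24 0.03 3.8 0 0 0 -1"

```text
clock: 17.7
position: [0.5585, 0.0198, 0.1257]
tool_rot: [-3.14, 0.002, 0.721]
force: [0.2, 0.5, -3.9]
grip_width: 0.0501
finger_force: 65.1
```

Emit:
play_rows --pt "0 0 0.2 0 0 0 -1" --pt "0 0 0.4 0 0 0 -1" --pt "0 0 0.6 0 0 0 -1" --pt "0 0 0.8 0 0 0 -1" --pt "0 0 0.8 0 0 0 -1"

```text
clock: 18.2
position: [0.5591, 0.0198, 0.119]
tool_rot: [-3.141, 0.0, 0.721]
force: [0.6, 0.4, -3.4]
grip_width: 0.0506
finger_force: 65.1
```

Emit:
play_rows --pt "0 0 0.2 0 0 0 -1" --pt "0 0 0.4 0 0 0 -1" --pt "0 0 0.6 0 0 0 -1" --pt "0 0 0.7 0 0 0 -1" --pt "0 0 0.7 0 0 0 -1"

```text
clock: 18.7
position: [0.5592, 0.0199, 0.112]
tool_rot: [-3.141, 0.0, 0.721]
force: [0.1, 0.3, -3.0]
grip_width: 0.0499
finger_force: 65.1
```

Emit:
play_rows --pt "0 0 0.1 0 0 0 -1" --pt "0 0 0.2 0 0 0 -1" --pt "0 0 0.2 0 0 0 -1" --pt "0 0 0.2 0 0 0 -1" --pt "0 0 0.2 0 0 0 -1"

```text
clock: 19.2
position: [0.5593, 0.0199, 0.1102]
tool_rot: [3.142, -0.0, 0.721]
force: [-0.0, -0.8, -3.4]
grip_width: 0.0498
finger_force: 65.1
```

Emit:
play_rows --pt "0 0 0.1 0 0 0 -1" --pt "0 0 0.2 0 0 0 -1" --pt "0 0 0.3 0 0 0 -1" --pt "0 0 0.3 0 0 0 -1" --pt "0 0 0.3 0 0 0 -1"

```text
clock: 19.7
position: [0.5592, 0.0199, 0.1071]
tool_rot: [-3.141, -0.0, 0.721]
force: [0.3, -0.0, -3.4]
grip_width: 0.0497
finger_force: 65.1
```

Emit:
play_rows --pt "0 0 0.1 0 0 0 -1" --pt "0 0 0.2 0 0 0 -1" --pt "0 0 0.3 0 0 0 -1" --pt "0 0 0.3 0 0 0 -1" --pt "0 0 0.3 0 0 0 -1"

```text
clock: 20.2
position: [0.5592, 0.0199, 0.1041]
tool_rot: [-3.141, 0.0, 0.721]
force: [0.8, -0.0, -3.2]
grip_width: 0.0498
finger_force: 65.1
```

```bash
python3 lid.py c8 | tail -5
python3 - <<'E'
from h import *
z=np.load('sl.npz');P=cloud('scene',z['d']);h=cv2.cvtColor(z['p'],cv2.COLOR_RGB2HSV)
m=(h[...,1]<40)&(h[...,2]>150)&(np.hypot(P[...,0]-.559,P[...,1]-.019)<.052)&(P[...,2]>.11)
print(m.sum(),np.percentile(P[m][:,2],[5,25,50,75,95]))
E
```

```text
knob 107 [ 0.45471959 -0.28312387  0.066     ]
cap (np.float64(0.45497006816061847), np.float64(-0.28233593334015034), np.float64(0.055151842932488884))
[0.55920748 0.01987873 0.10414483] [ 0.77619828 -0.00442283 -3.1753302 ] [ 0.23906869  0.57717333 -0.530957    1.83528672  0.38282464  0.83227677
 -1.33300673]
613 [0.12954661 0.13167249 0.51753399 0.55397219 0.57367689]
  return _methods._mean(a, axis=axis, dtype=dtype,
  ret = ret.dtype.type(ret / rcount)
Traceback (most recent call last):
  File "lid.py", line 9, in <module>
    Q=P[m];print(n,m.sum(),np.median(Q[:,2]),Q.min(0),Q.max(0))
                                             ~~~~~^^^
ValueError: zero-size array to reduction operation minimum which has no identity
```

Run:
```python
from h import *
z=np.load('sl.npz');P=cloud('scene',z['d']);h=cv2.cvtColor(z['p'],cv2.COLOR_RGB2HSV)
m=(h[...,1]<60)&(h[...,2]>130)&(np.hypot(P[...,0]-.559,P[...,1]-.019)<.052)&(P[...,2]>.10)&(P[...,2]<.17)
print(m.sum(),np.histogram(P[m][:,2],np.arange(.1,.172,.004)))
r=np.hypot(P[...,0]-.559,P[...,1]-.019);k=m&(r<.048);print(np.median(P[k][:,2]))
z=np.load('scene0.npz');P=cloud('scene',z['d']);k=(np.hypot(P[...,0]-.4548,P[...,1]+.2828)<.048)&(P[...,2]<.045);print('ref cap at start (should be .030)',np.median(P[k][:,2]))
z=np.load('scene0.npz');P=cloud('scene',z['d']);k=(np.hypot(P[...,0]-.4548,P[...,1]+.2828)<.02)&(P[...,2]>.045);print('knob',np.median(P[k][:,2]))
```

```text
323 (array([  1,   0,   0,   0,   0,   0,   1, 198, 107,   9,   1,   0,   3,
         2,   1,   0,   0]), array([0.1  , 0.104, 0.108, 0.112, 0.116, 0.12 , 0.124, 0.128, 0.132,
       0.136, 0.14 , 0.144, 0.148, 0.152, 0.156, 0.16 , 0.164, 0.168]))
0.1316338473543015
ref cap at start (should be .030) 0.028704530803143946
knob 0.06483275766433144
```

Cap top is at z≈0.132, so the underside is ≈0.103, already below the on-pins height of 0.109 with no contact: the keyways seem to be over the pins already. I'll push on gently and watch the force.

Emit:
play_rows --pt "0 0 0.1 0 0 0 -1" --pt "0 0 0.2 0 0 0 -1" --pt "0 0 0.3 0 0 0 -1" --pt "0 0 0.3 0 0 0 -1" --pt "0 0 0.3 0 0 0 -1"

```text
clock: 20.8
position: [0.5593, 0.0199, 0.1013]
tool_rot: [3.141, -0.0, 0.721]
force: [-0.1, 0.3, 3.2]
grip_width: 0.0501
finger_force: 65.8
```

Emit:
play_rows --pt "0 0 0.1 0 0 0 -1" --pt "0 0 0.2 0 0 0 -1" --pt "0 0 0.3 0 0 0 -1" --pt "0 0 0.3 0 0 0 -1" --pt "0 0 0.3 0 0 0 -1"

```text
clock: 21.3
position: [0.5594, 0.0199, 0.0983]
tool_rot: [3.141, -0.0, 0.721]
force: [-1.8, 0.1, 5.7]
grip_width: 0.0497
finger_force: 66.2
```

The force is that of the seal spring (about 6 to 9 N), so the keyways are on the pins. I push to the stop.

Emit:
play_rows --pt "0 0 0.1 0 0 0 -1" --pt "0 0 0.15 0 0 0 -1" --pt "0 0 0.2 0 0 0 -1" --pt "0 0 0.2 0 0 0 -1" --pt "0 0 0.2 0 0 0 -1"

```text
clock: 21.8
position: [0.5595, 0.0199, 0.0978]
tool_rot: [3.14, -0.0, 0.721]
force: [-11.8, -2.3, 35.3]
grip_width: 0.0498
finger_force: 69.5
```

Emit:
play_rows --pt "0 0 -0.05 0 0 0 -1" --pt "0 0 -0.05 0 0 0 -1" --pt "0 0 -0.05 0 0 0 -1" --pt "0 0 -0.05 0 0 0 -1" --pt "0 0 -0.05 0 0 0 -1"

```text
clock: 22.3
position: [0.5595, 0.0199, 0.0979]
tool_rot: [3.141, -0.0, 0.721]
force: [-9.5, -0.2, 27.6]
grip_width: 0.0501
finger_force: 68.3
```

Run:
```python
from h import *
q,d=save('scene','s9');t,_=save('top','t9');P=cloud('scene',d);h=cv2.cvtColor(q,cv2.COLOR_RGB2HSV);s=observe();print(s['force'],s['position'],s['qd'])
r=np.hypot(P[...,0]-.559,P[...,1]-.019)
m=(h[...,1]<60)&(h[...,2]>130)&(r<.048)&(P[...,2]>.11)&(P[...,2]<.14);Q=P[m];print(m.sum(),np.median(Q[:,2]))
A=np.c_[Q[:,:2]-Q[:,:2].mean(0),np.ones(len(Q))];print('plane slopes',np.linalg.lstsq(A,Q[:,2],rcond=None)[0])
a=cv2.resize(q[140:260,200:360],(640,480));cv2.imwrite('pics/c9.png',a[...,::-1])
```

```text
[-8.66539328 -1.64830664 26.68357564] [0.55943575 0.01991348 0.09785893] [ 6.06684183e-04  1.05520163e-03  2.70938059e-04 -1.52223645e-03
 -8.61071533e-04  1.25142830e-04 -1.43943160e-05]
249 0.1250928724858723
plane slopes [-0.00540052 -0.0031818   0.12544482]
```

View pics/c9.png

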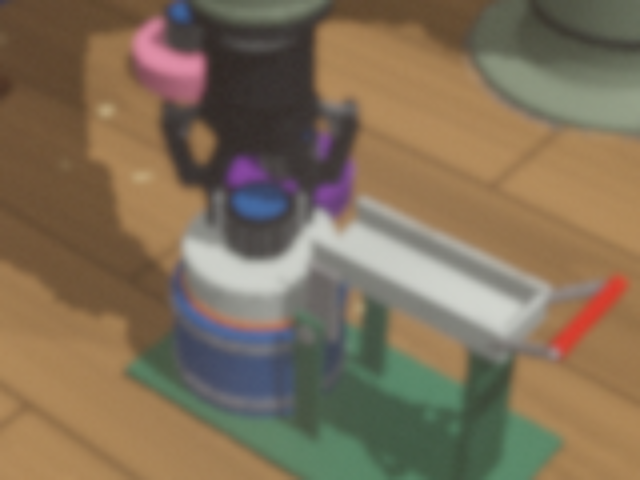

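The lid sits level on the neck at (250,255), with its underside at z≈0.097. The seal is pressed, the tray is down and empty, and the fingers still hold the collar.

```bash
python3 -c "
from workcell import bot
print(bot.job_done())"
```

```text
the job is handed in; nothing more can be done
None
```

The job is handed in, with no verdict returned: the parts were tipped into the barrel (seen there, not counted one by one), the tray is back down, and the lid is home on the pins, still gripped and pressed on the seal at about 27 N; clock about 22.4 s.

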